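# Index a drill jig to the missed bolt hole

## Robot

A 7-joint arm with a two-finger parallel gripper is mounted at the origin on the work surface. World frame = base frame: x ahead of the robot, y to its left, z up, the work surface at z = 0. Lengths are in m, angles in rad, forces in N, time in s.
With the tool pointing down it reaches from about 0.4 to 0.875 m from the base axis. Payload 19.3 kg.
Tool frame: the origin (TCP) lies where the fingers leave the gripper's body, on its centre line; the fingertips stand bot.tip_reach ahead of it and the grasp point (between the pads) lies 54 mm ahead of it (bot.tip_reach is the distance from the TCP to the fingertips, in m); z points along the fingers, y is the line along which they close (so a half turn about z gives the same grasp; the last joint's range is limited). The gripper opens to 85 mm and grips with 20 to 120 N. Pads are 22 mm wide; open, the fingers measure 114 mm over their backs; the gripper's body (76 mm by 85 mm) begins 54 mm behind the grasp point. The pads swing forward as they close: fully open they stand 13 mm farther back than shut.
Start: joints at [1.244, 0.521, -0.036, 1.599, 0.021, 1.021, -0.113], TCP at [0.159, -0.605, 0.304] pointing down, gripper open.
Joint ranges: [-2.91, 2.91], [-0.3, 2.13], [-1.5, 1.42], [0.17, 2.43], [-1.26, 4.41], [0.16, 1.93], [-2.52, 2.52]. Speed limits (rad/s): [1.89, 1.89, 2.39, 2.39, 3.01, 3.01, 3.01].

## Interface

Orientations are given as [roll, pitch, yaw] about the fixed x, y, z axes, in that order (R = Rz(yaw) Ry(pitch) Rx(roll)).
In Python, from workcell import bot gives the robot as it stands. The module is installed in compiled form; this text tells all that it offers.
- The arm moves only by the shell command python3 -m jog 'ROWS' [FORCE]. ROWS is JSON, a list that holds one entry, the list of rows, each a list of 7 numbers: the shift along the tool's x, y, z in mm, then the turn, a rotation vector about the tool's x, y, z in rad, then the opening, from 0 (shut) to 1 (fully open). In form: [[[tx, ty, tz, wx, wy, wz, fingers], ...]]. A call has 1 to 5 rows; each row shifts and turns the commanded pose from where the row before left it, along the tool's axes as they then stand; what a row does not reach is not made up. A row lasts 1/10 s, in which the tool goes at most 50 mm and 8.59 degrees, less where a joint would pass 70% of its speed; a pose out of reach is approached as far as the arm can. A call is refused whole if a number of a shift passes 50 or a number of a turn 0.15, either way. A call with a gripper value outside its range is refused whole. The fingers move at their own pace and stop on an object; FORCE is the grip in N (left out, the last holds). Time passes only in rows, so rows that do not move let the fingers close. It gives the time, the measured TCP pose, the force, the opening and the grip force at its end, in the units of the state.
- bot.observe(): the state, without advancing time (a new reading comes with each control period).
- bot.grab_frame(name): name is "scene" or "top" or "wrist"; returns a dict with "img" (400x640x3 uint8, red, green, blue), "intrinsics" (3x3 intrinsics, pixels), "R" (3x3) and "t" (3): a world point X has camera coordinates R X + t; the wrist camera has in their place "tool_from_camera" (4x4, takes a point from camera to tool coordinates, whose origin is the TCP and whose axes are the flange's). Camera axes: x right, y down, z forward; pixel columns grow to the right and rows downward; lengths in m; the calibration is good to about 2 mm. A picture is of the moment at which its call begins: read the wrist's pose just before it. There is no depth.
- bot.job_done(): hands the job in; it is judged then, once.
Trained networks look in a picture, given as the dict that the camera call returned (one of the last four; its "shot" number tells which), for a name from the list of things; names that differ only in an ending like _2 or _b are one class to them, and where a whole thing is asked for, a point or a joint stands for the part that bears it (a point fixed in the world has none). Each returns a list of dicts, best first, with "conf" (0 to 1); they miss things now and then, are a little off and sometimes report something else, mostly with a low value. They report only what shows in the picture. A call takes as long as a camera call. They do not tell look-alikes from the thing itself.
- bot.trace(query, picture): "region" (400x640 bool, what is visible of it).
- bot.spot_point(query, picture): "xyz" ([x, y, z] in m, in world coordinates, good to about 4 mm: a listed point, or the origin of a listed thing).
The state is a dict: "clock": time; "qpos": joint angles; "qd": joint speeds; "joint_efforts": joint torques, N m; "position": TCP position; "tool_rot": TCP orientation; "force": force on the tool from outside, world axes, zero at the start; "moment": the same for the moment, N m; "grip_width": finger opening in m; "finger_force": force on a finger pad.
Only numpy, scipy, OpenCV 4.12 (cv2) and the standard library are available. Lean on these libraries where they do the work, as an engineer would, in place of code of your own. Each camera call takes 0.05 s, during which the arm holds its last target. There are 200 camera calls.

## Task

Seven of the eight bolt holes in the flange on the indexing jig are drilled and one was missed: its spot is still blank. With the tip of the closed fingers, gently flick the black star wheel beneath the flange round by its lobes, click by click, until the missed spot sits in its click right under the drill bush, without ever running it on past the bush. Turn it by the lobes only: do not pinch the wheel, do not push on the flange or the bush arm, leave everything around as it stands, and finish with the hand clear.

Things in the scene. Friction and masses are not known exactly. Their poses are not given: they have to be found in the camera images.
- jig: indexing jig, bolted down, immovable. Grey metal base plate 160 x 160 x 12 mm carrying a round olive housing, 88 mm across, up to 34 mm. Origin: centre of the plate's underside, 3 mm above the work surface (on the bench mat). z up = the star wheel's axis; x points from the axis to the bush and its post. A detent screw sticks out along +y, below the wheel, to 70 mm from the axis, 31 mm high
- star_wheel (a joint): wheel angle in rad, anticlockwise from above positive. 0 or a whole turn = missed spot under bush; -0.785 = one 45-degree click to go anticlockwise. A spring detent holds it at each multiple of 0.785; about 2 N at a lobe pushes it out, and past half-way it snaps on to the next click unless blocked. Turns both ways. Starts 2 to 4 clicks short (-1.57 to -3.14), seldom balanced half-way
- wheel_top (a point): on the wheel's axis, at its upper face, 52 mm above the jig's origin. Black plastic star wheel 16 mm thick (36 to 52 mm above the origin), 8 equal lobes 10 mm wide with round ends (radius 5 mm) centred 54 mm from the axis, 118 mm over the tips; rim between lobes 42 mm from the axis. Lobe gaps are 31 mm wide at 54 mm. In any click gaps point along the jig's +-x, +-y and diagonals
- lobe (a point): centre of the round end of one of the 8 lobes, half-way up the wheel, 54 mm from the axis: the lobe 22.5 degrees anticlockwise of the missed spot. Lobes stand 22.5 degrees either side of each gap
- missed_spot (a point): the missed hole's place (a tiny punch dot on bare metal) on the flange's upper face, 27 mm from the axis. The other seven places, 45 degrees apart at the same radius, show dark countersunk holes 11 mm across
- bush (a point): centre of the lower mouth of the drill bush, a steel tube 15.6 mm across, 8.6 mm bore, 27 mm from the wheel's axis on the jig's +x side. It stands 63 to 79 mm above the jig's origin, 3 mm clear of the flange
- bush_arm: steel post and arm carrying the bush; origin and axes as jig. Post 64 to 80 mm from the axis along +x, 30 mm wide (y), 72 mm high above the origin; its top screw reaches 80 mm. Arm 16 mm wide, 67 to 75 mm above the origin, from the post to the bush
- flange_top (a point): centre of the upper face of the aluminium flange, a disc 72 mm across and 8 mm thick fixed on top of the star wheel (52 to 60 mm above the jig's origin), with a washer and nut on its middle up to 73 mm.
- flange_blank: bystander: loose aluminium disc 72 mm across, 8 mm thick, lying left of the jig (its +y side); origin at the centre of its underside
- oil_bottle: bystander: small white oil bottle standing at the jig's far right corner, 32 mm across, 88 mm tall; origin at the centre of its underside
- bit_case: bystander: flat orange case of drill bits 66 x 36 x 9 mm, lying near the jig's near left corner; origin at the centre of its underside
- centre_punch: bystander: steel centre punch about 107 mm long (along its x), 10 mm thick, lying right of the jig (its -y side); origin on its underside near the middle
- caliper: bystander: steel caliper 235 mm long (along its x), about 80 mm over the jaws, 12 mm thick, lying beyond the jig; origin on its underside at the middle of the beam
- swarf_brush: bystander: flat brush with wooden handle, 210 mm long (along its x), 46 mm wide, 14 mm thick, on the robot's right; origin on its underside
- parts_box: bystander: clear plastic box with lid, 160 x 115 x 55 mm, far right; origin at the centre of its underside
Not all that is in view belongs to the job. What is shaped like the jig but purple is not meant.

How it is judged:
At the end, for the whole second after the job is handed in: The missed spot lies within 3 mm (seen from above) of the centre of the drill bush with the star wheel at rest in its click, and no bystander has been moved more than 20 mm (horizontal distance between missed_spot and bush below 0.003 m and velocity of joint star_wheel between -0.05 and 0.05 rad/s and not (distance of any of flange_blank, oil_bottle, bit_case, centre_punch, caliper, swarf_brush, parts_box from where it was at the start of the episode above 0.02 m)); the robot touches nothing.
It fails at once if the missed spot is run on past the bush by more than half a click (joint above 0.5 rad, or a further whole turn the other way) (value of joint star_wheel above 0.5 rad or value of joint star_wheel below -6.78319 rad).
It fails at once if the fingers pinch or force the star wheel or its jig with more than 30 N (contact force between the fingers and jig above 30 N).
It fails at once if the robot pushes on the flange with more than 3 N (contact force between any of the fingers, the arm and star_wheel_c25 above 3 N or contact force between any of the fingers, the arm and star_wheel_c26 above 3 N or contact force between any of the fingers, the arm and star_wheel_c27 above 3 N).
It fails at once if the robot pushes on the bush arm with more than 3 N (contact force between any of the fingers, the arm and bush_arm above 3 N).
It fails at once if a bystander is moved or lifted by more than 20 mm (distance of any of flange_blank, oil_bottle, bit_case, centre_punch, caliper, swarf_brush, parts_box from where it was at the start of the episode above 0.02 m).
It also fails if it takes over 61 s, if anything falls off the work surface, if the arm or the gripper's body presses on something with over 40 N, if the wrist force passes 120 N, or if a joint passes its speed limit or range.

## Working session

There is one attempt and no reset: what is moved stays moved. The work goes in short steps, Python scripts to look and compute and a shell command to move; the robot and the scene stay as the last step left them, time stands still between calls to the robot, and variables do not carry over. Pictures are saved under pics/ and viewed, at most 10 in all, crops included, and the job is handed in when it is done.

```bash
mkdir -p pics; cat > h.py <<'E'
from workcell import bot
import numpy as np, cv2
np.set_printoptions(precision=4,suppress=True)
def snap(n,f,crop=None,s=1):
    p=bot.grab_frame(n); im=p["img"][:,:,::-1]
    if crop: im=im[crop[1]:crop[3],crop[0]:crop[2]]
    cv2.imwrite(f,cv2.resize(im,None,fx=s,fy=s,interpolation=cv2.INTER_CUBIC)); return p
def proj(p,X): c=p["R"]@np.array(X)+p["t"]; c=p["intrinsics"]@c; return c[:2]/c[2]
def spots(p,qs):
    for q in qs:
        print(q,[(d["xyz"],round(d["conf"],2)) for d in bot.spot_point(q,p)][:3])
E
python3 - <<'E'
from h import *
o=bot.observe();print(o["position"],o["tool_rot"],o["grip_width"],bot.tip_reach,o["clock"])
for n in("scene","top"):
    p=snap(n,f"pics/{n}0.png"); print(n)
    spots(p,["jig","wheel_top","bush","missed_spot","lobe","flange_top","flange_blank","oil_bottle","bit_case","centre_punch"])
E
```

```text
[ 0.1587 -0.6043  0.3033] [-3.1405  0.0001  0.2568] 0.08549020876043761 0.0726 0.0
scene
jig [([0.602, -0.1871, 0.0075], 0.87), ([0.5832, 0.0944, 0.0036], 0.78)]
wheel_top [([0.5976, -0.1888, 0.0585], 0.72), ([0.5891, 0.0985, 0.0578], 0.67)]
bush [([0.5847, 0.0968, 0.003], 0.28)]
missed_spot [([0.619, -0.18, 0.0652], 0.97), ([0.5564, 0.0941, 0.062], 0.87)]
lobe [([0.6392, -0.1523, 0.0475], 0.92), ([0.5444, 0.067, 0.0504], 0.72)]
flange_top [([0.5863, 0.0963, 0.0656], 0.62), ([0.5948, -0.1865, 0.0593], 0.6)]
flange_blank [([0.5794, 0.2285, 0.0049], 0.92)]
oil_bottle [([0.7149, 0.0078, 0.0062], 0.84), ([0.5873, 0.0975, 0.0566], 0.44)]
bit_case [([0.4775, 0.219, 0.003], 0.73), ([0.5892, 0.0953, 0.067], 0.2)]
centre_punch [([0.5752, -0.0221, 0.0035], 0.45)]
top
jig [([0.6009, -0.1883, 0.0071], 0.74), ([0.5887, 0.0939, 0.0017], 0.58), ([0.5832, 0.0966, 0.0686], 0.25)]
wheel_top [([0.5837, 0.0942, 0.0586], 0.91), ([0.5997, -0.1893, 0.0534], 0.7), ([0.5633, 0.0925, 0.0647], 0.38)]
bush [([0.6139, 0.1033, 0.0653], 0.79), ([0.5633, 0.0906, 0.0628], 0.39)]
missed_spot [([0.5626, 0.0918, 0.0643], 0.91), ([0.6223, -0.1852, 0.0627], 0.85), ([0.4765, 0.2212, 0.0028], 0.7)]
lobe [([0.5383, 0.0621, 0.046], 0.87)]
flange_top [([0.581, 0.0952, 0.0654], 0.97), ([0.5996, -0.1848, 0.0668], 0.8)]
flange_blank [([0.5783, 0.233, 0.0029], 0.7)]
oil_bottle [([0.7192, 0.0014, 0.0069], 0.77)]
bit_case []
centre_punch [([0.5774, -0.0235, 0.005], 0.7), ([0.7177, 0.0022, 0.0015], 0.52)]
```

View pics/top0.png

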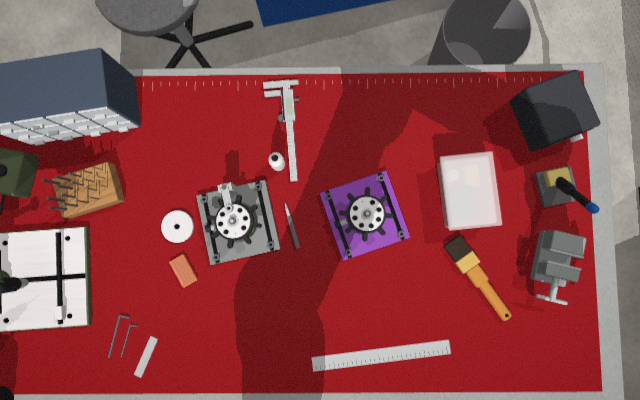

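View pics/scene0.png

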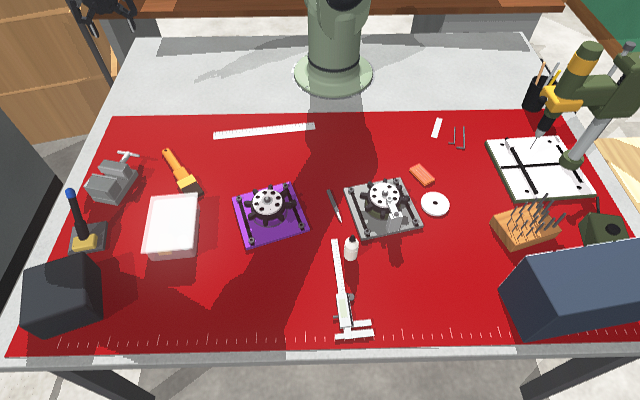

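```bash
python3 - <<'E'
from h import *
p=bot.grab_frame("top")
c=proj(p,[0.586,0.096,0.06]);print(c)
x,y=map(int,c);cv2.imwrite("pics/top1.png",cv2.resize(p["img"][y-60:y+60,x-75:x+75,::-1],None,fx=5,fy=5,interpolation=cv2.INTER_CUBIC))
print(x-75,y-60,proj(p,[0.636,0.096,0.06]))
E
```

```text
[232.5389 220.5911]
157 160 [232.7415 197.202 ]
```

The top view shows the grey jig at (235,220), its bush arm at (225,193), and the purple look-alike at (366,213). Around the jig are the oil bottle (277,161), punch (291,226), blank disc (177,226) and case (183,270). I choose the grey jig and check it in the crop.

View pics/top1.png

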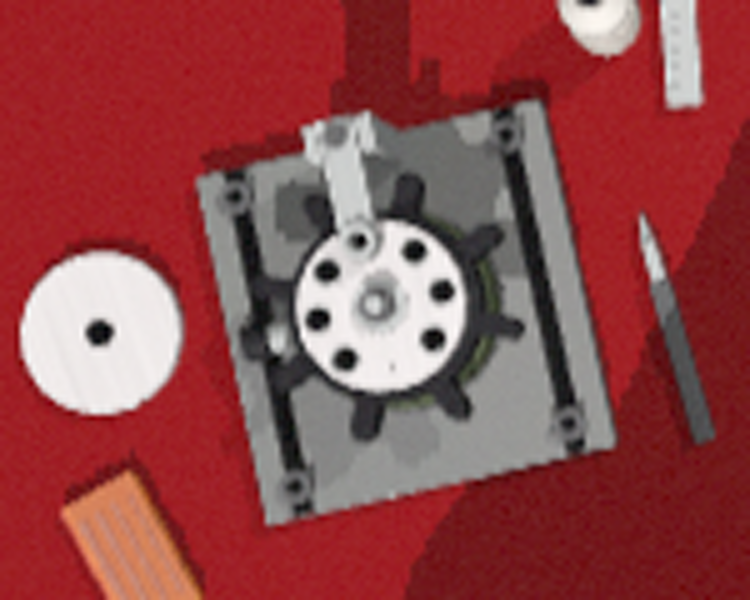

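The crop confirms the grey jig. The bush is at (358,240), and the blank spot with its punch dot is at (392,367), diametrically opposite, so there are 4 clicks to go. Next I measure the axis and yaw.

```bash
python3 - <<'E'
from h import *
p=bot.grab_frame("top");K=p["intrinsics"];R=p["R"];t=p["t"]
def back(u,v,z):
    d=R.T@np.linalg.solve(K,[u,v,1]);c=-R.T@t;return c+d*(z-c[2])/d[2]
f=lambda x,y,z:back(157+(x+.5)/5-.5,160+(y+.5)/5-.5,z)
# flange disc
g=cv2.resize(p["img"][160:280,157:307].min(2),None,fx=5,fy=5,interpolation=cv2.INTER_CUBIC)
m=((g>190)*255).astype(np.uint8);m[:225]=0  # bush arm side cut below
m[:, :285]=0;m[:,480:]=0;m[400:]=0
cs=np.vstack(cv2.findContours(m,cv2.RETR_EXTERNAL,cv2.CHAIN_APPROX_NONE)[0])
h=cv2.convexHull(cs)[:,0];h=h[h[:,1]>255]
w=np.array([f(x,y,.063)[:2] for x,y in h])
from scipy.optimize import least_squares
r=least_squares(lambda q:np.hypot(*(w-q[:2]).T)-q[2],[.585,.096,.036]).x;print("flange",r)
c=[f(*a,.015)[:2] for a in [(200,178),(540,100),(615,445),(268,525)]];c=np.array(c);print("plate",c,c.mean(0))
for i,off in ((0,np.pi/2),(1,np.pi),(2,-np.pi/2),(3,0)):
    d=c[(i+1)%4]-c[i];print(np.hypot(*d),(np.arctan2(d[1],d[0])+off+np.pi)%(2*np.pi)-np.pi)
b=f(358,239,.082)[:2];s=f(392,367,.063)[:2]
for a in(b,s):print(a,np.hypot(*(a-r[:2])),np.arctan2(*(a-r[:2])[::-1]))
E
python3 -m jog '[[[-20,20,0,0,0,-0.12,0],[-20,20,0,0,0,-0.12,0],[0,20,0,0,0,-0.12,0]]]' 20
python3 -c "
from h import *
o=bot.observe();print(o['qpos'],o['position'],o['tool_rot'],o['grip_width'])"
```

```text
flange [0.5854 0.095  0.0355]
plate [[0.6459 0.1875]
 [0.6798 0.0345]
 [0.525  0.0007]
 [0.4908 0.1548]] [0.5854 0.0944]
0.15674816951351916 0.21846657191998897
0.1585229784413586 0.21484020048072683
0.15791415283761728 0.21826418706127715
0.15849953702634897 0.20748308852087938
[0.6125 0.1004] 0.027657946150182952 0.19673386084523545
[0.5596 0.0899] 0.026319740069775308 -2.9467267845641723
clock: 1.5
position: [0.1393, -0.6742, 0.304]
tool_rot: [-3.141, 0.002, 0.618]
force: [-0.4, 0.9, -1.0]
grip_width: 0.044
finger_force: 0.0
[ 1.3473  0.6274 -0.1105  1.4092  0.0745  1.1089  0.2714] [ 0.1393 -0.6742  0.304 ] [-3.1411  0.0019  0.6177] 0.043950535389076756
```

```bash
python3 -m jog '[[[47,-12,0,0,0,0,0],[47,-12,0,0,0,0,0],[47,-12,0,0,0,0,0],[47,-12,0,0,0,0,0],[47,-12,0,0,0,0,0]]]' >/dev/null
python3 -m jog '[[[47,-12,0,0,0,0,0],[47,-12,0,0,0,0,0],[47,-12,0,0,0,0,0],[47,-12,0,0,0,0,0],[47,-12,0,0,0,0,0]]]'
python3 -m jog '[[[33,-31,0,0,0,0,0],[33,-31,0,0,0,0,0],[33,-31,0,0,0,0,0],[33,-31,0,0,0,0,0],[33,-31,0,0,0,0,0]]]'
python3 -m jog '[[[33,-31,0,0,0,0,0],[33,-31,0,0,0,0,0],[33,-31,0,0,0,0,0],[33,-31,0,0,0,-0.1,0],[0,0,0,0,0,0,0]]]'
python3 -c "
from h import *
o=bot.observe();print(o['qpos'],o['position'],o['tool_rot'],o['grip_width'])"
```

```text
clock: 2.5
position: [0.4577, -0.3011, 0.3041]
tool_rot: [3.141, -0.0, 0.617]
force: [0.1, -0.6, 0.9]
grip_width: 0.0
finger_force: 0.0
clock: 3.0
position: [0.5018, -0.0791, 0.3041]
tool_rot: [3.141, -0.0, 0.617]
force: [1.0, 0.6, -0.4]
grip_width: -0.0
finger_force: 0.0
clock: 3.5
position: [0.5378, 0.103, 0.304]
tool_rot: [-3.14, -0.002, 0.727]
force: [-1.1, -1.1, -0.4]
grip_width: 0.0001
finger_force: 0.0
[-0.0099  0.4188 -0.3827  1.7922  0.1827  0.964  -1.3104] [0.5378 0.103  0.304 ] [-3.1397 -0.0024  0.7275] 5.196781481939383e-05
```

```bash
python3 -m jog '[[[0,0,0,0,0,-0.09,0],[0,0,0,0,0,-0.09,0],[0,0,0,0,0,-0.09,0],[19,-31,0,0,0,0,0],[0,0,48,0,0,0,0]]]' >/dev/null
python3 -m jog '[[[0,0,48,0,0,0,0],[0,0,48,0,0,0,0],[0,0,0,0,0,0,0]]]'
python3 - <<'E'
from h import *
o=bot.observe()
p=snap("wrist","pics/w1.png"); print(p["tool_from_camera"],p["intrinsics"])
q=snap("scene","pics/s1.png",(300,130,480,265),4.4)
E
```

```text
clock: 4.3
position: [0.5198, 0.1289, 0.1553]
tool_rot: [-3.136, 0.006, 0.987]
force: [-0.3, -0.0, 1.8]
grip_width: 0.0001
finger_force: 0.0
[[-0.0005 -0.9506 -0.3104  0.0809]
 [ 1.     -0.0006  0.     -0.0005]
 [-0.0002 -0.3104  0.9506 -0.0694]
 [ 0.      0.      0.      1.    ]] [[306.1301   0.     322.9909]
 [  0.     306.1301 200.0864]
 [  0.       0.       1.    ]]
```

View pics/w1.png

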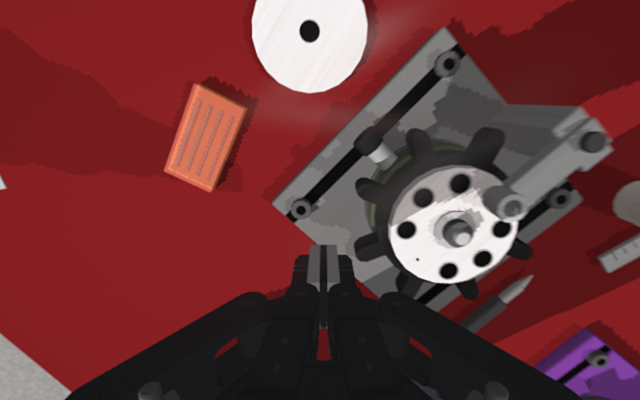

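View pics/s1.png

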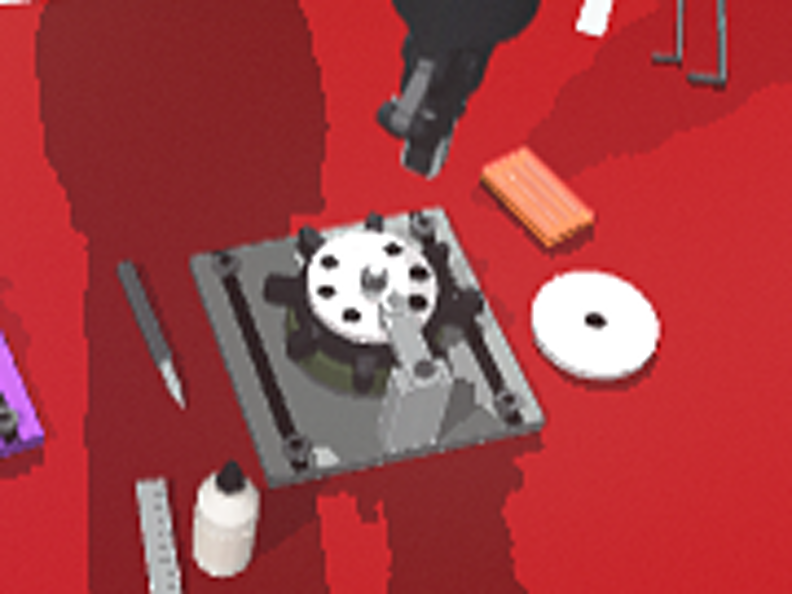

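Wrist view: closed tip at about (323,250), roughly 15 mm thick by 22 mm wide. The hub nut is at (458,232), the punch dot at (417,259), and the gap for 135° opens towards the tip. The scene crop shows the hand clear of everything, with no hole at the blank spot on the robot's side.

```bash
cat >> h.py <<'E'
from scipy.spatial.transform import Rotation as Ro
A=np.array([.5855,.095]);Y=.213
def goto(deg,r,z):
    o=bot.observe();R=Ro.from_euler("xyz",o["tool_rot"]);P=np.array(o["position"])
    f=Y+np.radians(deg);T=np.array([*(A+r*np.array([np.cos(f),np.sin(f)])),z])
    Rt=Ro.from_euler("xyz",[np.pi,0,f-np.pi/2])
    # tip-based: place tip, allow for tilt
    d=P-A.__class__(0) if 0 else P[:2]-A
    print("now deg",np.degrees((np.arctan2(d[1],d[0])-Y)%(2*np.pi)),"r",np.hypot(*d),"z",P[2],"F",np.array(o["force"]),"q7",o["qpos"][6],"t",o["clock"])
    print("shift mm",R.inv().apply(T-P)*1e3,"turn",(R.inv()*Rt).as_rotvec())
def wheel():
    p=bot.grab_frame("top");c=bot.spot_point("missed_spot",p)
    for d in c:
        v=np.array(d["xyz"][:2])-A
        if np.hypot(*v)<.04: print("spot jig deg",np.degrees((np.arctan2(v[1],v[0])-Y)%(2*np.pi)),np.hypot(*v),d["conf"])
E
python3 - <<'E'
from h import *
goto(135,.075,.155);goto(135,.075,.117);wheel()
o=bot.observe();R=Ro.from_euler("xyz",o["tool_rot"]).as_matrix();p=bot.grab_frame("wrist");M=np.array(p["tool_from_camera"])
def pw(X):
    c=M[:3,:3].T@(R.T@(np.array(X)-o["position"])-M[:3,3]);c=p["intrinsics"]@c;return c[:2]/c[2]
print("nut",pw([*A,.076]))
for k in range(8):
    f=Y+np.radians(22.5+45*k);print(k,pw([*(A+.054*np.array([np.cos(f),np.sin(f)])),.055]))
f=Y+np.pi;print("spot",pw([*(A+.027*np.array([np.cos(f),np.sin(f)])),.063]))
E
```

```text
now deg 138.88656148381622 r 0.07203512080346366 z 0.16070882567905972 F [ 1.1127 -0.6412  0.617 ] q7 -1.2516403962089926 t 4.4
shift mm [ 4.8489 -3.1827  5.7087] turn [-0.0006  0.0004 -0.0114]
now deg 138.88656148381622 r 0.07203512080346366 z 0.16070882567905972 F [ 1.1127 -0.6412  0.617 ] q7 -1.2516403962089926 t 4.4
shift mm [ 4.865  -3.1598 43.7087] turn [-0.0006  0.0004 -0.0114]
spot jig deg 182.2365406170115 0.02406013300046364 0.77
nut [450.2413 242.4748]
0 [481.6521 147.3275]
1 [409.8905 148.2467]
2 [358.024  197.2573]
3 [356.5666 258.1476]
4 [398.8257 296.1677]
5 [459.9286 295.4347]
6 [510.7914 256.2648]
7 [522.8506 195.1899]
spot [407.5948 261.5759]
```

```bash
python3 -m jog '[[[5,-3,0,0,0,-0.011,0],[0,0,22,0,0,0,0],[0,0,21,0,0,0,0],[0,0,0,0,0,0,0],[0,0,0,0,0,0,0]]]'
python3 - <<'E'
from h import *
goto(135,.059,.117)
o=bot.observe();R=Ro.from_euler("xyz",o["tool_rot"]).as_matrix();p=bot.grab_frame("wrist");M=np.array(p["tool_from_camera"])
im=p["img"][:,:,::-1].copy()
def pw(X,c=(0,255,0)):
    c_=M[:3,:3].T@(R.T@(np.array(X)-o["position"])-M[:3,3]);q=p["intrinsics"]@c_;q=q[:2]/q[2];cv2.circle(im,tuple(map(int,q+.5)),2,c,-1)
pw([*A,.076])
for k in range(8):
    f=Y+np.radians(22.5+45*k);pw([*(A+.054*np.array([np.cos(f),np.sin(f)])),.055],(0,255,255))
    f=Y+np.radians(45*k);pw([*(A+.027*np.array([np.cos(f),np.sin(f)])),.063])
cv2.imwrite("pics/w2.png",cv2.resize(im[80:380,230:630],None,fx=2,fy=2))
E
```

```text
clock: 5.05
position: [0.5228, 0.1359, 0.1179]
tool_rot: [3.141, -0.001, 0.998]
force: [1.3, -0.0, 0.1]
grip_width: -0.0
finger_force: 0.0
now deg 134.68979469118946 r 0.07481227906805824 z 0.11792939315608861 F [ 1.2858 -0.0201  0.1485] q7 -1.2899496782975108 t 5.05
shift mm [-0.403  15.8109  0.9354] turn [ 0.0004 -0.0006 -0.0002]
```

View pics/w2.png

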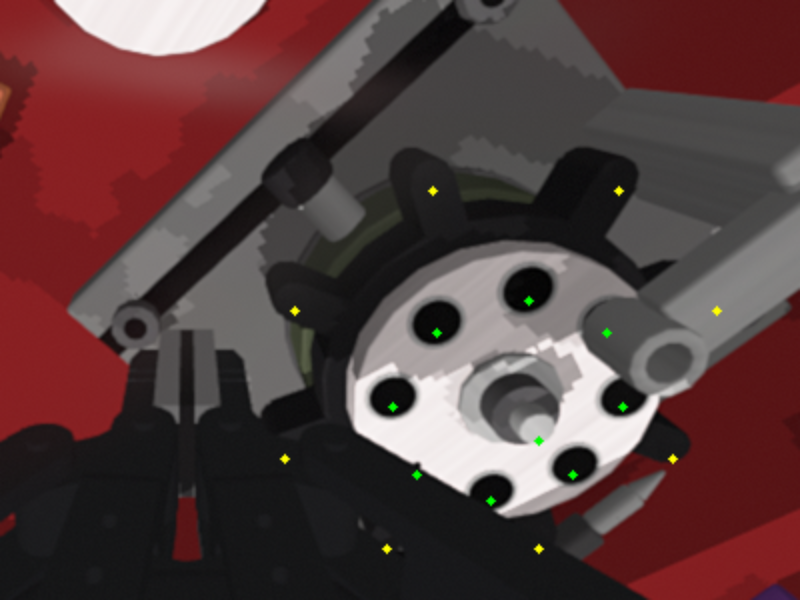

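The overlay agrees to about 2.5 mm (the holes lie 6 px above the prediction), so I shift the axis estimate by 1 mm. The tip at (187,340) faces the gap between the lobes at (295,290) and (285,410). Now I insert radially.

```bash
sed -i 's/A=np.array(\[.5855,.095\])/A=np.array([.586,.096])/' h.py
python3 -m jog '[[[1,5,0,0,0,0,0],[0,4,0,0,0,0,0],[0,4,0,0,0,0,0],[0,2,0,0,0,0,0],[0,0,0,0,0,0,0]]]'
python3 -c "
from h import *
goto(135,.059,.117);wheel()"
```

```text
clock: 5.6
position: [0.5359, 0.1278, 0.1169]
tool_rot: [3.141, -0.0, 0.997]
force: [0.2, -0.0, 0.6]
grip_width: -0.0001
finger_force: 0.0
now deg 135.36364252821417 r 0.0593262055713 z 0.11693928338659478 F [ 0.1763 -0.0013  0.5731] q7 -1.2644879479063382 t 5.6
shift mm [ 0.3769  0.3246 -0.0607] turn [ 0.0001 -0.     -0.0012]
spot jig deg 177.57840599552074 0.023542302351299456 0.59
```

```bash
python3 -m jog '[[[-4.63,0.18,0,0,0,-0.0785,0],[-4.63,0.18,0,0,0,-0.0785,0],[-4.63,0.18,0,0,0,-0.0785,0],[-4.63,0.18,0,0,0,-0.0785,0],[-4.63,0.18,0,0,0,-0.0785,0]]]'
python3 -c "
from h import *
goto(157.5,.059,.117)"
```

```text
clock: 6.2
position: [0.5269, 0.1069, 0.1169]
tool_rot: [-3.141, -0.0, 1.394]
force: [-0.5, -0.0, -0.6]
grip_width: -0.0001
finger_force: 0.5
now deg 157.31391428450044 r 0.06009312187206527 z 0.11691598677152451 F [-0.5342 -0.0258 -0.6491] q7 -0.9360742689919664 t 6.2
shift mm [-0.1983  1.0922 -0.0843] turn [-0.0002 -0.0003  0.0029]
```

```bash
python3 -m jog '[[[-4.63,0.48,0,0,0,-0.0785,0],[-4.63,0.48,0,0,0,-0.0785,0],[-4.63,0.48,0,0,0,-0.0785,0],[-4.63,0.18,0,0,0,-0.0785,0],[-4.63,0.18,0,0,0,-0.0785,0]]]'
python3 -m jog '[[[0,0,0,0,0,0,0],[0,0,0,0,0,0,0]]]' >/dev/null
python3 -c "
from h import *
goto(180,.059,.117);wheel()"
```

```text
clock: 6.7
position: [0.5283, 0.0835, 0.1169]
tool_rot: [-3.141, -0.0, 1.786]
force: [-0.9, -0.7, 0.3]
grip_width: -0.0001
finger_force: 0.0
now deg 179.7999401523297 r 0.05897194375953133 z 0.11685367310966828 F [0.8463 0.4634 0.0562] q7 -0.5915477978413285 t 6.9
shift mm [-0.206  -0.0277 -0.1464] turn [-0.0002 -0.0003 -0.0035]
spot jig deg 226.37692131864864 0.025897104085206114 0.87
```

First click done (180→226°). Next click.

```bash
python3 -m jog '[[[-4.73,0.28,0,0,0,-0.0785,0],[-4.63,0.28,0,0,0,-0.0785,0],[-4.63,0.28,0,0,0,-0.0785,0],[-4.63,0.28,0,0,0,-0.0785,0],[-4.63,0.18,0,0,0,-0.0785,0]]]'
python3 -m jog '[[[-4.63,0.28,0,0,0,-0.0785,0],[-4.63,0.28,0,0,0,-0.0785,0],[-4.63,0.28,0,0,0,-0.0785,0],[-4.63,0.18,0,0,0,-0.0785,0],[-4.63,0.18,0,0,0,-0.0785,0]]]'
python3 -m jog '[[[0,0,0,0,0,0,0],[0,0,0,0,0,0,0]]]' >/dev/null
python3 -c "
from h import *
goto(225,.059,.117);wheel()"
```

```text
clock: 7.5
position: [0.5379, 0.0628, 0.1169]
tool_rot: [-3.141, -0.0, 2.178]
force: [0.1, -0.2, 0.7]
grip_width: -0.0001
finger_force: 0.5
clock: 8.0
position: [0.5548, 0.0469, 0.1169]
tool_rot: [-3.142, 0.0, 2.57]
force: [0.6, -0.4, 0.4]
grip_width: 0.0
finger_force: 0.0
now deg 225.1003515966583 r 0.05826921013282752 z 0.11683823526592609 F [0.0438 0.7687 0.4122] q7 0.1542714978179469 t 8.2
shift mm [ 0.0989 -0.7313 -0.1618] turn [ 0.0001 -0.0003 -0.0043]
```

```bash
python3 -m jog '[[[-4.63,0.08,0,0,0,-0.0785,0],[-4.63,0.08,0,0,0,-0.0785,0],[-4.63,0.08,0,0,0,-0.0785,0],[-4.63,0.08,0,0,0,-0.0785,0],[-4.63,0.08,0,0,0,-0.0785,0]]]'
python3 -m jog '[[[-4.63,0.18,0,0,0,-0.0785,0],[-4.63,0.18,0,0,0,-0.0785,0],[-4.63,0.18,0,0,0,-0.0785,0],[-4.63,0.18,0,0,0,-0.0785,0],[-4.63,0.18,0,0,0,-0.0785,0]]]'
python3 -m jog '[[[0,0,0,0,0,0,0],[0,0,0,0,0,0,0]]]' >/dev/null
python3 - <<'E'
from h import *
goto(270,.059,.117);wheel()
snap("scene","pics/s3.png",(330,160,450,250),6)
E
```

```text
clock: 8.8
position: [0.5758, 0.038, 0.1169]
tool_rot: [-3.141, -0.0, 2.962]
force: [-1.0, -0.2, 0.7]
grip_width: -0.0
finger_force: 0.4
clock: 9.3
position: [0.599, 0.0383, 0.1169]
tool_rot: [-3.141, -0.0, -2.929]
force: [0.2, -0.4, 0.2]
grip_width: 0.0001
finger_force: 0.0
now deg 270.1360943892515 r 0.05912981859233746 z 0.11681128838555138 F [-0.4304  0.2977  0.6326] q7 0.9175505356939376 t 9.5
shift mm [ 0.1411  0.129  -0.1887] turn [ 0.0001 -0.0003 -0.0047]
```

View pics/s3.png

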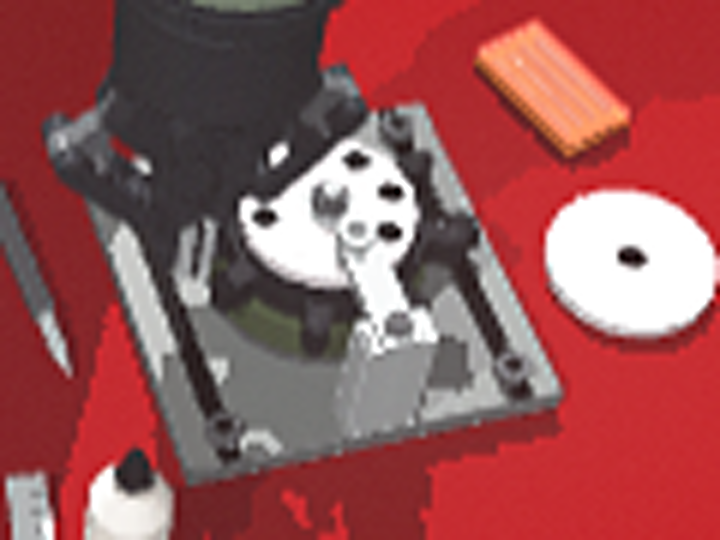

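One click remains: there is a blank at about (297,262), between the hole at (264,216) and the bush at (357,230). The 315° end would bring the knuckles near the bush. So I withdraw and do the last click from 225° to 270°, a sweep already shown to be safe.

```bash
python3 -m jog '[[[0,-8,0,0,0,0,0],[0,-8,0,0,0,0,0],[0,0,-20,0,0,0,0],[0,0,-20,0,0,0,0],[0,0,0,0,0,0,0]]]'
python3 -m jog '[[[9.8,0.64,0,0,0,0.131,0],[9.8,0.64,0,0,0,0.131,0],[9.8,0.64,0,0,0,0.131,0],[9.8,0.64,0,0,0,0.131,0],[9.8,0.64,0,0,0,0.131,0]]]'
python3 -m jog '[[[9.8,0.64,0,0,0,0.131,0],[0,0,0,0,0,0,0],[0,0,0,0,0,0,0]]]'
python3 - <<'E'
from h import *
goto(225,.075,.117);wheel()
E
```

```text
clock: 10.15
position: [0.6035, 0.023, 0.161]
tool_rot: [-3.141, 0.004, -2.931]
force: [-0.2, -0.2, 0.1]
grip_width: -0.0001
finger_force: 0.0
clock: 10.65
position: [0.5541, 0.0282, 0.1581]
tool_rot: [3.141, 0.001, 2.692]
force: [0.4, 0.8, -0.5]
grip_width: -0.0002
finger_force: 0.0
clock: 10.95
position: [0.5463, 0.0329, 0.1578]
tool_rot: [3.141, 0.001, 2.571]
force: [-0.0, 0.0, 0.0]
grip_width: -0.0001
finger_force: 0.0
now deg 225.61118372020223 r 0.07454067405283384 z 0.15781244391368784 F [-0.044   0.0175  0.0293] q7 0.2232660495379063 t 10.95
shift mm [ 0.848  -0.4805 40.8112] turn [0.0005 0.0013 0.0021]
```

```bash
python3 -m jog '[[[1,-0.5,20,0,0,0,0],[0,0,21,0,0,0,0],[0,0,0,0,0,0,0],[0,0,0,0,0,0,0]]]'
python3 -c "
from h import *
goto(225,.059,.117);snap('wrist','pics/w3.png',(230,80,630,380),2)"
```

```text
clock: 11.45
position: [0.5449, 0.033, 0.1162]
tool_rot: [3.141, -0.001, 2.568]
force: [0.4, 1.2, -0.6]
grip_width: -0.0
finger_force: 0.0
now deg 224.64333590052763 r 0.07523377760971811 z 0.11617884721519783 F [ 0.3513  1.1609 -0.6   ] q7 0.1672629781309783 t 11.45
shift mm [-0.4472 16.233  -0.8193] turn [ 0.0001 -0.0006 -0.0013]
```

View pics/w3.png

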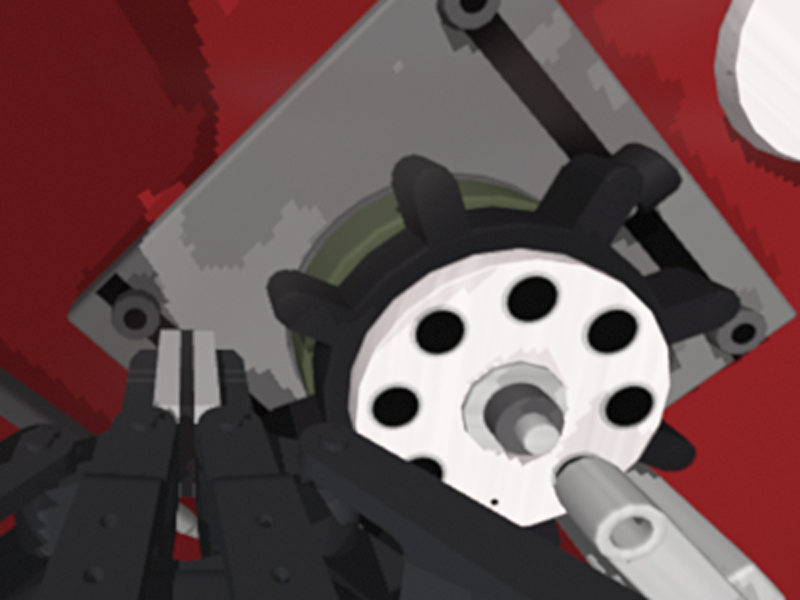

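The punch dot at (494,501) is one click clockwise of the bush at (585,475). Insert and do the last click.

```bash
python3 -m jog '[[[0,5,0,0,0,0,0],[0,4,0,0,0,0,0],[0,4,0,0,0,0,0],[0,3,0,0,0,0,0],[0,0,0,0,0,0,0]]]'
python3 -m jog '[[[-4.63,0.18,0,0,0,-0.0785,0],[-4.63,0.18,0,0,0,-0.0785,0],[-4.63,0.18,0,0,0,-0.0785,0],[-4.63,0.18,0,0,0,-0.0785,0],[-4.63,0.18,0,0,0,-0.0785,0]]]'
python3 -m jog '[[[-4.63,0.18,0,0,0,-0.0785,0],[-4.63,0.18,0,0,0,-0.0785,0],[-4.63,0.18,0,0,0,-0.0785,0],[-4.63,0.18,0,0,0,-0.0785,0],[-4.63,0.18,0,0,0,-0.0785,0]]]'
python3 -m jog '[[[0,0,0,0,0,0,0],[0,0,0,0,0,0,0]]]' >/dev/null
python3 -c "
from h import *
goto(270,.059,.117)"
```

```text
clock: 12.0
position: [0.5536, 0.0469, 0.116]
tool_rot: [3.141, 0.0, 2.567]
force: [0.4, 0.0, 1.2]
grip_width: 0.0001
finger_force: 0.0
clock: 12.5
position: [0.5747, 0.0376, 0.1159]
tool_rot: [-3.141, -0.0, 2.962]
force: [-0.4, 0.3, 1.3]
grip_width: 0.0003
finger_force: 0.5
clock: 13.0
position: [0.5979, 0.0379, 0.1158]
tool_rot: [-3.141, -0.0, -2.928]
force: [0.1, 0.0, 0.0]
grip_width: -0.0001
finger_force: 0.0
now deg 269.06441372363275 r 0.05909533212993304 z 0.11576181756386152 F [-0.7618  0.2438 -0.287 ] q7 0.9149106701015295 t 13.2
shift mm [-0.9641  0.0927 -1.2385] turn [ 0.0001 -0.0003 -0.0053]
```

Withdraw radially, lift, back away from the jig and look.

```bash
python3 -m jog '[[[-1,-6,0,0,0,0,0],[0,-8,0,0,0,0,0],[0,-8,0,0,0,0,0],[0,0,-30,0,0,0,0],[0,0,-40,0,0,0,0]]]' >/dev/null
python3 -m jog '[[[0,0,-45,0,0,0,0],[0,-45,-20,0,0,0,0],[0,-45,0,0,0,0,0],[0,-45,0,0,0,0,0],[0,-45,0,0,0,0,0]]]'
python3 -m jog '[[[0,-30,0,0,0,0,0],[0,0,0,0,0,0,0],[0,0,0,0,0,0,0]]]' >/dev/null
python3 - <<'E'
from h import *
goto(270,.2,.2);wheel();snap("top","pics/t3.png",(157,160,307,280),5)
E
```

```text
clock: 14.2
position: [0.6408, -0.1622, 0.2512]
tool_rot: [-3.141, 0.0, -2.933]
force: [-0.0, 0.2, -0.1]
grip_width: 0.0
finger_force: 0.0
now deg 269.8214824896088 r 0.2918936502416903 z 0.2506523333221229 F [ 0.6912  0.7988 -0.0136] q7 1.451778482897298 t 14.5
shift mm [-0.491  91.8711 50.6965] turn [ 0.0005 -0.0002 -0.0047]
spot jig deg 1.7417278473606683 0.030705048444840514 0.84
```

View pics/t3.png

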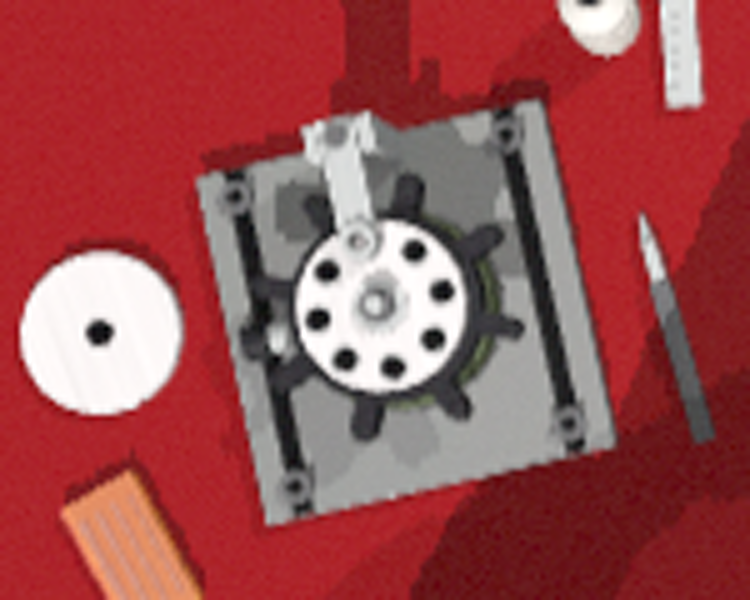

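All seven drilled holes show and the bush bore at (358,240) looks white, so the blank is under it. The lobes sit in their click and the neighbouring items have not moved.

```bash
python3 -c "
from workcell import bot
print(bot.job_done())"
```

```text
the job is handed in; nothing more can be done
None
```

The job is handed in: I turned the star wheel four clicks anticlockwise by its lobes, and the last top view shows the missed spot in its click under the bush, the hand clear and the items around the jig unmoved; the hand-in call gave no verdict.

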